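Seat the magnifier lens in its three-point holder on the thimble viewing stand

ROBOT

A 6-joint arm with a two-finger parallel gripper is mounted at the origin on the work surface. World frame = base frame: x ahead of the robot, y to its left, z up, the work surface at z = 0. Lengths are in m, angles in rad, forces in N, time in s.
With the tool pointing down it reaches from about 0.275 to 1 m from the base axis. Payload 8.4 kg.
Tool frame: the origin (TCP) lies on the centre line of the jaws, within the pads' length; the fingertips stand env.tips_ahead ahead of it and the grasp point (between the pads) lies 2 mm behind it (env.tips_ahead is the distance from the TCP to the fingertips, in m); z points along the fingers, y is the line along which they close (so a half turn about z gives the same grasp; the last joint's range is limited). The gripper opens to 85 mm and grips with 20 to 120 N. Pads are 22 mm wide; open, the fingers measure 114 mm over their backs; the gripper's body (76 mm by 85 mm) begins 54 mm behind the grasp point. The pads swing forward as they close: fully open they stand 13 mm farther back than shut.
Start: joints at [1.136, 0.353, 1.633, -0, 1.155, -0.002], TCP at [0.262, 0.567, 0.248] pointing down, gripper open.
Joint ranges: [-2.63, 2.63], [-0.92, 2.1], [0.06, 2.66], [-1.3, 4.44], [0, 2.69], [-3.02, 3.02]. Speed limits (rad/s): [2.22, 2.22, 2.79, 3.14, 3.14, 3.14].

INTERFACE

Orientations are given as a unit quaternion [w, x, y, z].
In Python, from workcell import env, imaging, ticket gives the robot as it stands.
- The arm moves only by the tool carry_out, never from a script. Its argument "commands" is a list of rows, each a list of 4 numbers: the shift along the tool's x, y, z in mm, then the turn about the tool's z in rad. A call has 1 to 10 rows; each row is the pose to reach, as a shift and turn from the pose commanded when the call began, along the tool's axes at that moment; what a row does not reach only later rows make up. A row lasts 1/8 s, in which the tool goes at most 62.5 mm and 10.7 degrees, less where a joint would pass 70% of its speed; a pose out of reach is approached as far as the arm can. A call with a gripper value outside its range is refused whole. "fingers" is the opening, from 0 (shut) to 1 (fully open), set as the call begins (left out, the last holds). The fingers move at their own pace and stop on an object; "squeeze" is the grip in N (left out, the last holds). Time passes only in rows, so rows that repeat a pose let the fingers close. It gives the time, the measured TCP pose, the force, the opening and the grip force at its end, in the units of the state.
- env.observe(): the state, without advancing time (a new reading comes with each control period).
- imaging.camera(name): name is "scene" or "side" or "wrist"; returns a dict with "image" (384x512x3 uint8, red, green, blue), "z_map" (384x512 float32, m along the optical axis (not along the pixel's ray), 0 where there is no reading), "K" (3x3 intrinsics, pixels), "origin" and "attitude" of the camera in the world; the wrist camera has in their place "mount" (4x4, takes a point from camera to tool coordinates, whose origin is the TCP and whose axes are the flange's). Camera axes: x right, y down, z forward; pixel columns grow to the right and rows downward; lengths in m; the calibration is good to about 2 mm. A picture is of the moment at which its call begins: read the wrist's pose just before it.
- ticket.job_done(): hands the job in; it is judged then, once.
The state is a dict: "t": time; "joint_positions": joint angles; "dq": joint speeds; "tau": joint torques, N m; "eef_pos": TCP position; "ee_rot": TCP orientation; "force": force on the tool from outside, world axes, zero at the start; "moment": the same for the moment, N m; "finger_gap": opening from 0.0 (shut) to 1.0 (fully open); "grip_force": force on a finger pad.
Only numpy, scipy, OpenCV 4.12 (cv2) and the standard library are available. Lean on these libraries where they do the work, as an engineer would, in place of code of your own. Each camera call takes 0.05 s, during which the arm holds its last target. There are 200 camera calls.

TASK

The magnifier lens of the thimble viewing stand has been out for cleaning: take it off its cork rest and seat it again in the stand's three-point holder. Slip the edge on the column side under the two brass claws, then press the opposite edge gently down past the sprung ball until the ball snaps over the rim and the lens lies level and fully home on all three pads, tight against both claws so that it cannot rock. Force nothing - it is glass - leave the thimble under it and the rest of the collection undisturbed, and let go.

Things in the scene. Friction and masses are not known exactly. Their poses are not given: they have to be found in the camera images.
- lens: Magnifier lens in a brass cell: round disc 56 mm across, 8 mm thick, 95 to 160 g, same all round; glass 38 mm across lies below the rim's top. Its edge from below: 3 mm 45-degree chamfer (underside 50 mm across), upright band from 3 to 5.5 mm, 2.5 mm 45-degree bevel (top 51 mm across). Origin: centre of its underside; z up through the glass. Starts flat on the cork rest, 14 mm above the table.
- rest: fixed cork pedestal 14 mm high, 38 mm across its top, so the lens's edge overhangs it all round. Origin: centre of its underside on the table
- stand: Fixed viewing stand. Origin: centre of the underside of its round dark base (104 mm across, 10 mm thick); the lens belongs level on its z axis. +x points to the column (10 mm thick, at x = 46 mm, 90 mm tall). The holder is clamped on the column at a height NOT reported: the tops of its three pads are 58 to 72 mm above the table, to be seen or felt. Nothing in it may be pressed with over 20 N.
- plunger (a joint): How far the sprung ball is pushed outward (stand's -x), in m: 0 free, stop 0.0065. Spring 1.6 N to start and 0.8 N more per mm. The widest part of the lens passing it pushes it 3 to 4 mm out; then it comes back over the bevel to about 0.5 mm and holds the lens down and against the claws. Pressing a hooked lens down past it takes some 3 to 8 N near that edge; the lens is then hard on the pads.
- silver_thimble: hammered silver thimble, 18 mm across, 23.5 mm tall, standing on the brass plinth (16 mm above the table) on the stand's axis under the holder; leave it there. Origin: centre of its underside
- pink_thimble: pink porcelain thimble, 18 mm across, 23.5 mm tall, standing on the table; leave alone. Origin: centre of its underside
- flatiron: miniature cast iron flatiron, 55 x 36 mm, 39 mm tall; leave alone. Origin: underside
- marble: Swirled orange glass marble, 18 mm, in a shallow green glass dish 64 mm across; leave alone. Origin: 9 mm from its centre, turning with it
- sewing_bird: cream painted tin sewing bird clamp on a 46 x 40 mm wooden block, 90 mm tall; leave alone. Origin: centre of the block's underside
- needle_case: turned dark wooden needle case standing upright, 20 mm across, 61 mm tall; leave alone. Origin: centre of its underside
- below_pads (a point): Point on the stand's axis, 10 mm above the table, under the holder. Holder, radii from this axis: three white pads, 8 mm wide, run radially from 16 to 29 mm at +45, -45 and 180 degrees from the stand's +x. The brass ring carrying them (radius 16 to 21) and its arms lie 4 mm or more below the pads' tops. Both sides (stand's +y and -y) are open for fingers beside and below the lens.
- below_claws (a point): Point on the base, 10 mm above the table, 20 mm from the axis, under the middle between the slippery brass claws. They stand at +45 and -45 degrees from the stand's +x, 8 mm wide, leaning in 20 degrees: inner face at radius 28 mm at 5.5 mm above the pads; on top a lip reaching in to radius 25.5, underside 10 and top 13 mm above the pads. The column's collar rises 8 mm above the pads.
- below_ball (a point): Point on the base (10 mm above the table) under the free sprung ball, on the stand's -x side. Slippery steel ball 6 mm across, centre 8.9 mm and top 11.9 mm above the pads, centre at radius 26.8 mm when free. A 4 mm pin behind it slides in a brass barrel that begins at radius 38 mm, top 13.9 mm above the pads, and ends in a black pull knob at radius 54 to 60 mm.
There are look-alikes about, which are no part of the job. Of the things that look like the lens, the largest one is meant.

How it is judged:
By the outcome, as a careful person would: the job done as asked, in the order asked, and still so for the second after the job is handed in, with the robot touching nothing.
It also fails if it takes over 59 s, if anything falls off the work surface, if the arm or the gripper's body presses on something with over 40 N, if the wrist force passes 120 N, or if a joint passes its speed limit or range.

## Working session

There is one attempt and no reset: what is moved stays moved. The work goes in short steps, Python scripts to look and compute and a tool call to move; the robot and the scene stay as the last step left them, time stands still between calls to the robot, and variables do not carry over. Pictures are saved under pics/ and viewed, at most 10 in all, crops included, and the job is handed in when it is done.

Besides the shell and the picture viewer there is one more tool, called after "Emit:" by a JSON object that holds its "fn" and its "kwargs". carry_out: Moves the arm, as the interface text tells. Its arguments: {"type":"object","properties":{"commands":{"type":"array"},"fingers":{"type":"number"},"squeeze":{"type":"number"}},"required":["commands"]}

```bash
ls; mkdir -p pics; cat > h.py <<'E'
import numpy as np,cv2
from scipy.spatial.transform import Rotation as R
from workcell import env,imaging,ticket
def rot(a):
    a=np.array(a,float)
    return a if a.shape==(3,3) else R.from_quat(a,scalar_first=True).as_matrix()
def cam(n):
    s=env.observe(); c=imaging.camera(n)
    if 'mount' in c:
        T=np.eye(4);T[:3,:3]=rot(s['ee_rot']);T[:3,3]=s['eef_pos'];T=T@np.array(c['mount']);c['R'],c['o']=T[:3,:3],T[:3,3]
    else: c['R'],c['o']=rot(c['attitude']),np.array(c['origin'])
    return c
def ray(c,u,v): return c['R']@np.linalg.solve(c['K'],[u,v,1.])
def onz(c,u,v,z):
    d=ray(c,u,v); return c['o']+d*(z-c['o'][2])/d[2]
def cloud(c):
    h,w=c['z_map'].shape; u,v=np.meshgrid(np.arange(w),np.arange(h))
    d=np.stack([u,v,np.ones_like(u)],-1)@np.linalg.inv(c['K']).T
    return (d*c['z_map'][...,None])@c['R'].T+c['o']
def proj(c,p):
    q=c['K']@(c['R'].T@(np.array(p)-c['o'])); return q[:2]/q[2]
def save(c,f,crop=None,k=1):
    im=c['image'][...,::-1]
    if crop: x0,y0,x1,y1=crop; im=im[y0:y1,x0:x1]
    cv2.imwrite('pics/'+f,cv2.resize(im,None,fx=k,fy=k,interpolation=cv2.INTER_CUBIC))
E
python3 - <<'E'
from h import *
s=env.observe();print(s,env.tips_ahead)
ims=[]
for n in ['scene','side']:
    c=cam(n);np.savez('pics/'+n,**{k:c[k] for k in('image','z_map','K','R','o')});print(n,c['o'],c['R'][:,2],c['K'][0])
    save(c,n+'.png')
E
```

```text
pics
{'t': 0.0, 'joint_positions': array([ 1.13558762e+00,  3.53636314e-01,  1.63414862e+00, -7.11856037e-06,
        1.15517965e+00, -2.38897938e-03]), 'dq': array([-0.00140581,  0.00069164, -0.00069487,  0.00017918, -0.00063183,
       -0.00081175]), 'tau': array([ 7.72025669e-04, -6.05261564e+01, -3.42067409e+01, -3.20624747e-05,
        9.54378425e-03,  5.16747707e-05]), 'eef_pos': array([0.26194947, 0.56695719, 0.24756285]), 'ee_rot': array([-1.45716260e-04,  2.14723165e-01,  9.76674711e-01, -6.70318524e-04]), 'force': array([-0.54247781,  0.00141473, -0.38727592]), 'moment': array([ 0.01546691, -0.00621974,  0.03742973]), 'grip_force': 0.0, 'finger_gap': 0.9966053539476011} 0.017
scene [ 1.11732093 -0.19218324  0.58721498] [-0.7276632   0.24087903 -0.64224884] [386.95142126   0.         250.51145473]
side [ 0.47735037 -0.58852375  0.64207418] [ 0.11549775  0.70803779 -0.69666546] [426.77966946   0.         252.01638433]
```

View pics/scene.png

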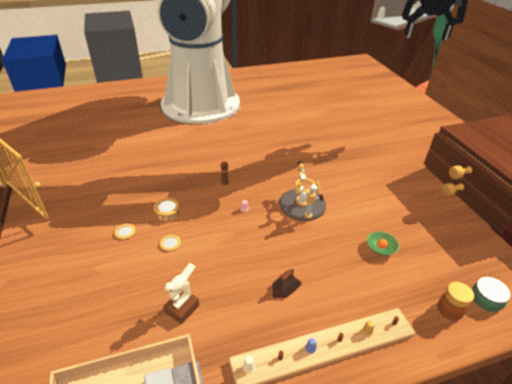

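View pics/side.png

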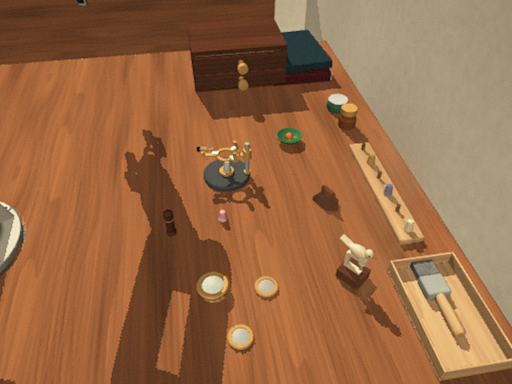

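Lens-like discs: scene (166,209)/side (212,286), which is raised and the largest; scene (124,232)/side (240,337); and scene (170,243)/side (266,287). The first looks right, so I'll measure it, the stand and the column. The column is at about side (247,158), the ball and knob at about side (203,150).

```bash
cat > m.py <<'E'
from h import *
L=lambda n:dict(np.load(f'pics/{n}.npz'))
for n,seeds,base,box in [('scene',[(166,209),(124,232),(170,243)],(303,205),(275,155,335,225)),('side',[(212,286),(240,337),(266,287)],(227,175),(190,135,260,195))]:
    c=L(n);P=cloud(c)
    for (u,v) in seeds:
        z0=0.022 if (u,v) in((166,209),(212,286)) else .006
        Q=P[v-18:v+19,u-22:u+23].reshape(-1,3); hi=Q[Q[:,2]>z0-.006]
        hi=hi[hi[:,2]<.05]
        print(n,(u,v),len(hi),'z',np.percentile(hi[:,2],[50,95]).round(4),'minmax xy',hi[:,:2].min(0).round(4),hi[:,:2].max(0).round(4),'mid',((hi[:,:2].min(0)+hi[:,:2].max(0))/2).round(4))
    x0,y0,x1,y1=box; Q=P[y0:y1,x0:x1].reshape(-1,3)
    b=Q[(Q[:,2]>.006)&(Q[:,2]<.013)]
    (cx,cy),r=cv2.minEnclosingCircle(b[:,:2].astype(np.float32)); print('base',cx,cy,r,len(b))
    A=np.c_[2*b[:,:2],np.ones(len(b))]
    col=Q[(Q[:,2]>.08)&(Q[:,2]<.12)]
    print('col',col.shape, col.round(3)[::max(1,len(col)//14)].tolist())
    save(c,n+'_crop.png',(box[0]-5,box[1]-5,box[2]+5,box[3]+5),5)
c=L('side');save(c,'lens_crop.png',(180,255,290,355),5)
E
python3 m.py
python3 -c "
import cv2,numpy as np
a=[cv2.imread('pics/%s_crop.png'%n) for n in('scene','side')]+[cv2.imread('pics/lens_crop.png')]
o=np.zeros((600,800,3),np.uint8)
a=[cv2.resize(x,None,fx=s,fy=s) for x,s in zip(a,(.98,.98,.5))]
x=0
for i,(yy,xx) in zip(a,((0,0),(0,400),(355,450))):
  i=i[:600-yy,:800-xx];o[yy:yy+i.shape[0],xx:xx+i.shape[1]]=i
cv2.imwrite('pics/m1.png',o)"
```

```text
scene (166, 209) 379 z [0.022  0.0246] minmax xy [ 0.4511 -0.1979] [ 0.5053 -0.143 ] mid [ 0.4782 -0.1704]
scene (124, 232) 1536 z [0.0018 0.0071] minmax xy [ 0.4419 -0.309 ] [ 0.5734 -0.2158] mid [ 0.5077 -0.2624]
scene (170, 243) 1543 z [0.0017 0.0072] minmax xy [ 0.5026 -0.2256] [ 0.6258 -0.1264] mid [ 0.5642 -0.176 ]
base 0.5377440452575684 0.1231420636177063 0.052399296313524246 736
col (50, 3) [[0.479, 0.132, 0.081], [0.481, 0.129, 0.081], [0.49, 0.133, 0.08], [0.56, 0.139, 0.082], [0.552, 0.103, 0.081], [0.554, 0.1, 0.081], [0.559, 0.1, 0.081], [0.579, 0.117, 0.091], [0.583, 0.113, 0.092], [0.584, 0.119, 0.091], [0.586, 0.114, 0.091], [0.582, 0.112, 0.087], [0.584, 0.118, 0.087], [0.586, 0.112, 0.087], [0.585, 0.12, 0.084], [0.587, 0.115, 0.084], [0.587, 0.115, 0.082]]
side (212, 286) 737 z [0.0199 0.0222] minmax xy [ 0.4493 -0.2012] [ 0.5047 -0.1469] mid [ 0.477  -0.1741]
side (240, 337) 819 z [0.0034 0.0062] minmax xy [ 0.4734 -0.298 ] [ 0.5502 -0.2299] mid [ 0.5118 -0.264 ]
side (266, 287) 633 z [0.003  0.0059] minmax xy [ 0.5258 -0.2197] [ 0.6127 -0.1381] mid [ 0.5693 -0.1789]
base 0.5359151363372803 0.12046167254447937 0.05265827104449272 882
col (31, 3) [[0.578, 0.117, 0.088], [0.582, 0.114, 0.09], [0.586, 0.116, 0.088], [0.579, 0.113, 0.088], [0.584, 0.113, 0.088], [0.577, 0.113, 0.086], [0.581, 0.109, 0.089], [0.585, 0.11, 0.087], [0.579, 0.114, 0.083], [0.583, 0.109, 0.086], [0.577, 0.113, 0.081], [0.581, 0.11, 0.083], [0.585, 0.112, 0.08], [0.581, 0.108, 0.081], [0.585, 0.108, 0.081], [0.554, 0.097, 0.081]]
```

View pics/m1.png

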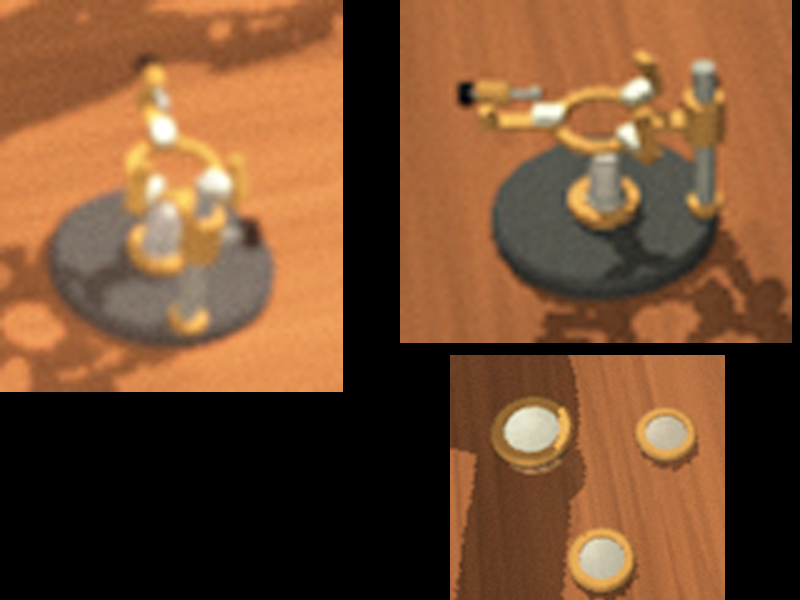

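The lens is the disc at side (212,286). It's the only raised one, with its top at z = 0.022 and about 55 mm across, centred near (0.478,-0.172). The other two discs are smaller and lie on the table. The stand is at about (0.537,0.122) with its +x at roughly -10°, and the ball is on the robot side. I'll go over the stand for a wrist look on the way.

Emit:
{"fn": "carry_out", "kwargs": {"commands": [[-313,-348,0,-0.26],[-313,-348,0,-0.26],[-313,-348,0,-0.26],[-313,-348,0,-0.26],[-313,-348,0,-0.26],[-313,-348,0,-0.26],[-313,-348,0,-0.26],[-313,-348,0,-0.26],[-313,-348,0,-0.26],[-313,-348,0,-0.26]], "fingers": 1.0, "squeeze": 20}}

```text
t: 1.35
eef_pos: [0.4001, 0.1204, 0.2482]
ee_rot: [-0.0, 0.087, 0.996, 0.0]
force: [0.9, -0.4, 0.7]
finger_gap: 0.998
grip_force: 0.0
```

```bash
python3 - <<'E'
from h import *
s=env.observe();print(s['t'],s['eef_pos'],s['ee_rot'],s['force'],env.tips_ahead)
c=cam('wrist');np.savez('pics/w1',**{k:c[k] for k in('image','z_map','K','R','o')});print(c['mount'],c['o'],c['R'][:,2],proj(c,[.537,.122,.06]))
save(c,'w1.png')
E
```

```text
1.35 [0.4001076  0.12042925 0.24815707] [-2.04772526e-04  8.65924151e-02  9.96243797e-01  8.92942537e-05] [ 0.90579626 -0.42476039  0.7122319 ] 0.017
[[-7.94929723e-04 -9.52260821e-01 -3.05284615e-01  7.74791971e-02]
 [ 9.99998984e-01 -1.11824739e-03  8.84205252e-04 -1.28732704e-03]
 [-1.18337774e-03 -3.05283602e-01  9.52260743e-01 -1.25772603e-01]
 [ 0.00000000e+00  0.00000000e+00  0.00000000e+00  1.00000000e+00]] [0.32361759 0.13250221 0.37396229] [ 0.30048514 -0.05159792 -0.9523898 ] [275.9370431 283.2537957]
```

View pics/w1.png

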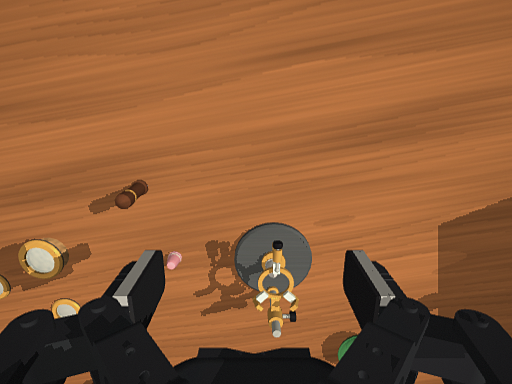

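The wrist view shows the stand at about (274,258). The knob is at (278,244), the white pads at about (263,298), (289,298) and (276,270), and the column top at (277,332). Next I'll measure the axis, yaw and pad height.

```bash
cat > st.py <<'E'
from h import *
def stand(c,c0=(.537,.122)):
    P=cloud(c);im=c['image'].astype(int);hsv=cv2.cvtColor(c['image'],cv2.COLOR_RGB2HSV)
    near=np.hypot(P[...,0]-c0[0],P[...,1]-c0[1])<.075
    near&=c['z_map']>0
    b=P[near&(P[...,2]>.007)&(P[...,2]<.012)][:,:2]
    h=cv2.convexHull(b.astype(np.float32))[:,0]
    A=np.c_[2*h,np.ones(len(h))];q=np.linalg.lstsq(A,(h**2).sum(1),rcond=None)[0]
    print('base',q[:2].round(4),'r',np.sqrt(q[2]+q[0]**2+q[1]**2).round(4),'z',np.median(P[near&(P[...,2]>.007)&(P[...,2]<.012)][:,2]))
    o=q[:2]
    up=near&(P[...,2]>.04)
    d=np.hypot(P[...,0]-o[0],P[...,1]-o[1])
    white=up&(hsv[...,1]<60)&(hsv[...,2]>150)&(d<.036)&(d>.012)
    n,l,stt,ce=cv2.connectedComponentsWithStats(white.astype(np.uint8))
    for i in range(1,n):
        Q=P[l==i]
        if len(Q)>6: m=np.median(Q,0)-[*o,0];print('white',len(Q),ce[i].round(),'r',np.hypot(*m[:2]).round(4),'ang',np.degrees(np.arctan2(m[1],m[0])).round(1),'z',np.percentile(Q[:,2],[10,50,90]).round(4))
    kn=up&(d>.045)&(hsv[...,2]<60);Q=P[kn];
    if len(Q): m=np.median(Q,0)-[*o,0];print('knob',len(Q),m.round(4),np.degrees(np.arctan2(-m[1],-m[0])))
    ct=near&(P[...,2]>.0855)&(d>.035)&(d<.06);Q=P[ct]
    if len(Q): m=np.median(Q,0)-[*o,0];print('col',len(Q),m.round(4),np.degrees(np.arctan2(m[1],m[0])))
if __name__=='__main__':
    import sys
    for n in sys.argv[1:]: print(n);stand(dict(np.load(f'pics/{n}.npz')))
E
python3 st.py w1 side scene
python3 - <<'E'
from h import *
c=dict(np.load('pics/w1.npz'));P=cloud(c)
m=(np.abs(P[...,2]-.022)<.004)&(np.hypot(P[...,0]-.478,P[...,1]+.172)<.04)
h=cv2.convexHull(P[m][:,:2].astype(np.float32))[:,0]
q=np.linalg.lstsq(np.c_[2*h,np.ones(len(h))],(h**2).sum(1),rcond=None)[0];print('lens',q[:2],np.sqrt(q[2]+(q[:2]**2).sum()),np.median(P[m][:,2]))
E
```

```text
w1
base [0.5356 0.1215] r 0.0516 z 0.009988051256684671
white 68 [276. 268.] r 0.0267 ang 171.8 z [0.0647 0.0663 0.0768]
white 76 [262. 297.] r 0.0224 ang -54.8 z [0.0639 0.0652 0.0661]
white 77 [289. 296.] r 0.0223 ang 36.7 z [0.064  0.0653 0.0662]
knob 135 [-0.0547  0.0116  0.0727] -11.986579492139825
col 67 [ 0.0438 -0.0078  0.0898] -10.03896616744239
side
base [0.5367 0.1202] r 0.0509 z 0.008873983917327632
white 15 [233. 148.] r 0.0219 ang 38.5 z [0.0624 0.064  0.0656]
white 15 [215. 153.] r 0.0236 ang 169.8 z [0.063  0.0639 0.0652]
white 11 [231. 158.] r 0.0192 ang -60.5 z [0.0628 0.064  0.0651]
knob 9 [-0.0581  0.0075  0.077 ] -7.326042483923301
col 17 [ 0.0443 -0.0077  0.0881] -9.857697602048468
scene
base [0.5379 0.1233] r 0.0511 z 0.010761603390056107
white 19 [303. 176.] r 0.0247 ang 167.6 z [0.0637 0.0662 0.0671]
white 11 [315. 187.] r 0.0234 ang 37.5 z [0.0656 0.0664 0.0677]
white 7 [301. 187.] r 0.0196 ang -49.2 z [0.0652 0.0662 0.0683]
col 22 [ 0.0461 -0.0086  0.0908] -10.522154981431747
lens [ 0.47593866 -0.17216271] 0.027807780406673876 0.020547239183068056
```

Emit:
{"fn": "carry_out", "kwargs": {"commands": [[-125,-275,120,0],[-125,-275,120,0],[-125,-275,120,0],[-125,-275,120,0],[-125,-275,120,0],[-125,-275,120,0],[-125,-275,120,0],[-125,-275,120,0]], "fingers": 0.85}}

```text
t: 2.4
eef_pos: [0.4762, -0.1706, 0.1287]
ee_rot: [-0.0, 0.086, 0.996, 0.0]
force: [0.7, 0.2, -0.6]
finger_gap: 0.848
grip_force: 0.0
```

```bash
python3 - <<'E'
from h import *
s=env.observe();print(s['t'],s['eef_pos'],s['ee_rot'],s['finger_gap'],s['force'])
c=cam('wrist');np.savez('pics/w2',**{k:c[k] for k in('image','z_map','K','R','o')})
P=cloud(c)
m=(np.abs(P[...,2]-.022)<.004)&(np.hypot(P[...,0]-.476,P[...,1]+.172)<.04)
h=cv2.convexHull(P[m][:,:2].astype(np.float32))[:,0]
q=np.linalg.lstsq(np.c_[2*h,np.ones(len(h))],(h**2).sum(1),rcond=None)[0];print('lens',q[:2],np.sqrt(q[2]+(q[:2]**2).sum()),np.median(P[m][:,2]),proj(c,[*q[:2],.022]))
Tt=(P-s['eef_pos'])@rot(s['ee_rot'])
f=(np.abs(Tt[...,0])<.02)&(np.abs(Tt[...,2])<.06)&(P[...,2]>.06)
for sg in(-1,1):
    Q=Tt[f&(Tt[...,1]*sg>0)]; print(sg,len(Q),'zmax',np.percentile(Q[:,2],[90,97,100]),'y',np.percentile(Q[:,1]*sg,[0,3,50,100]),'x',Q[:,0].min(),Q[:,0].max())
save(c,'w2.png')
E
```

```text
2.4 [ 0.4761773  -0.17064355  0.1286905 ] [-6.48343003e-06  8.55088589e-02  9.96337402e-01  1.31352138e-04] 0.8481777638514562 [ 0.70026242  0.1911005  -0.59099735]
lens [ 0.47674461 -0.17328905] 0.02797527532247636 0.02088210650954833 [251.73359697 197.53824694]
-1 11335 zmax [-0.01445231 -0.00136247  0.00867445] y [4.39436519e-05 1.15937572e-02 4.99670238e-02 7.04672758e-02] x -0.013425563322611349 0.017733929526675105
1 11230 zmax [-0.01432742 -0.00138222  0.00866294] y [0.00019626 0.01022057 0.04744644 0.06769059] x -0.013345852913181673 0.017641960728609806
```

View pics/w2.png

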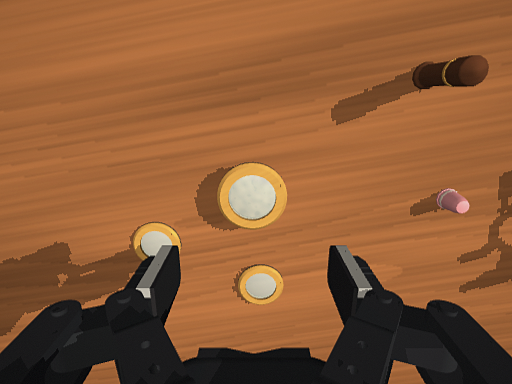

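Emit:
{"fn": "carry_out", "kwargs": {"commands": [[-1,-1,50,0],[-1,-1,90,0],[-1,-1,106,0],[-1,-1,106,0],[-1,-1,106,0]], "fingers": 0.82}}

```text
t: 3.08
eef_pos: [0.478, -0.1734, 0.0237]
ee_rot: [0.001, 0.086, 0.996, -0.0]
force: [-0.0, 0.4, 0.1]
finger_gap: 0.824
grip_force: 0.0
```

Emit:
{"fn": "carry_out", "kwargs": {"commands": [[0,0,0,0],[0,0,0,0],[0,0,0,0],[0,0,0,0]], "fingers": 0.5, "squeeze": 20}}

```text
t: 3.58
eef_pos: [0.478, -0.1737, 0.0238]
ee_rot: [0.001, 0.086, 0.996, -0.0]
force: [-1.1, 1.9, 7.5]
finger_gap: 0.637
grip_force: 19.5
```

Gripped at gap 0.637 with 19.5 N. The tool can't tilt, so I'll lift, turn to an open direction, and press the lens's ball side against the edge of the cork rest. That should pivot it about 20° in the fingers.

Emit:
{"fn": "carry_out", "kwargs": {"commands": [[0,0,-15,0],[0,0,-22,-0.1],[0,0,-22,-0.28],[0,0,-22,-0.46],[0,0,-22,-0.64],[0,0,-22,-0.82],[0,0,-22,-1.0],[0,0,-22,-1.18],[0,0,-22,-1.3],[0,0,-22,-1.3]]}}

```text
t: 4.82
eef_pos: [0.4786, -0.1698, 0.0452]
ee_rot: [-0.004, -0.532, 0.847, -0.004]
force: [-0.2, 0.2, -2.4]
finger_gap: 0.636
grip_force: 21.6
```

Emit:
{"fn": "carry_out", "kwargs": {"commands": [[-15,0,0,0],[-30,0,0,0],[-30,0,10,0],[-30,0,18,0],[-30,0,20,0],[-30,0,20,0]]}}

```text
t: 5.58
eef_pos: [0.4907, -0.1431, 0.0236]
ee_rot: [-0.004, -0.532, 0.847, -0.003]
force: [-0.6, -0.6, 0.1]
finger_gap: 0.637
grip_force: 21.7
```

```bash
python3 - <<'E'
from h import *
s=env.observe();print(s['t'],s['eef_pos'],s['ee_rot'],s['finger_gap'],s['force'],s['joint_positions'][5])
E
```

```text
5.575 [ 0.49065737 -0.1430729   0.02356627] [-0.00436066 -0.53187665  0.84680565 -0.00290061] 0.6368588887202739 [-0.56706442 -0.62547206  0.11760515] -2.957544977875143
```

Emit:
{"fn": "carry_out", "kwargs": {"commands": [[3,0,0,0],[3,0,1,0],[3,0,1.5,0],[3,0,1.5,0]]}}

```text
t: 6.08
eef_pos: [0.4899, -0.146, 0.0229]
ee_rot: [-0.004, -0.532, 0.847, -0.004]
force: [-2.5, 0.4, 7.3]
finger_gap: 0.635
grip_force: 22.1
```

Emit:
{"fn": "carry_out", "kwargs": {"commands": [[0,0,1,0],[0,0,2,0],[0,0,3,0],[0,0,3,0]]}}

```text
t: 6.58
eef_pos: [0.4902, -0.1457, 0.0199]
ee_rot: [-0.004, -0.532, 0.847, -0.004]
force: [-0.2, 2.5, 7.1]
finger_gap: 0.635
grip_force: 22.5
```

```bash
python3 - <<'E'
from h import *
s=env.observe();print(s['t'],s['eef_pos'],s['force'])
c=cam('wrist');np.savez('pics/w3',**{k:c[k] for k in('image','z_map','K','R','o')})
save(c,'w3.png',(100,80,400,300),2)
P=(cloud(c)-s['eef_pos'])@rot(s['ee_rot'])
hsv=cv2.cvtColor(c['image'],cv2.COLOR_RGB2HSV)
m=(np.hypot(P[...,0],P[...,1])<.027)&(np.abs(P[...,2])<.03)&(hsv[...,1]>110)&(hsv[...,2]>110)&(np.abs(P[...,1])<.025)
Q=P[m];A=np.c_[Q[:,:2],np.ones(len(Q))];w=np.ones(len(Q),bool)
for _ in range(8):
    k=np.linalg.lstsq(A[w],Q[w,2],rcond=None)[0];r=Q[:,2]-A@k;w=np.abs(r)<.0012
print(len(Q),w.sum(),'slope x,y deg',np.degrees(np.arctan(k[:2])),'z at 0',k[2],'xr',Q[w,0].min(),Q[w,0].max())
E
```

```text
6.575 [ 0.49018422 -0.14570946  0.01994717] [-0.24932156  2.46281506  7.09981795]
3784 3376 slope x,y deg [-14.9791728    0.04777337] z at 0 0.0009504854937027149 xr -0.02348956173708947 0.02694348307832064
```

View pics/w3.png

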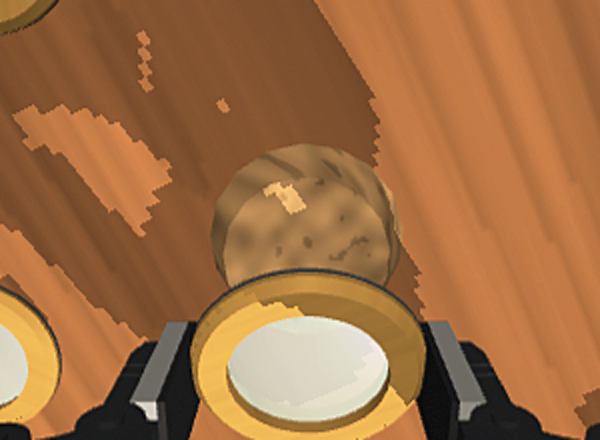

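The lens is pivoting in the grip as planned: it's tilted 15° with the ball side up, clear of the cork at crop (300,215). One more millimetre, then I'll lift and turn back.

Emit:
{"fn": "carry_out", "kwargs": {"commands": [[0,0,0.6,0],[0,0,1.2,0],[0,0,1.2,0],[0,0,-15,0],[0,0,-55,0],[0,0,-95,0.1],[0,0,-95,0.28],[0,0,-95,0.46],[0,0,-95,0.64],[0,0,-95,0.82]]}}

```text
t: 7.88
eef_pos: [0.4901, -0.145, 0.1153]
ee_rot: [-0.002, -0.147, 0.989, -0.005]
force: [0.8, 0.3, -0.7]
finger_gap: 0.633
grip_force: 22.2
```

Emit:
{"fn": "carry_out", "kwargs": {"commands": [[0,0,0,0.18],[0,0,0,0.36],[0,0,0,0.48],[0,0,0,0.48]]}}

```text
t: 8.38
eef_pos: [0.4902, -0.145, 0.1151]
ee_rot: [-0.001, 0.089, 0.996, -0.005]
force: [0.3, 0.5, -1.2]
finger_gap: 0.635
grip_force: 22.2
```

```bash
cat > tilt.py <<'E'
from h import *
def tilt(c,s):
    P=(cloud(c)-s['eef_pos'])@rot(s['ee_rot'])
    hsv=cv2.cvtColor(c['image'],cv2.COLOR_RGB2HSV)
    m=(np.hypot(P[...,0],P[...,1])<.03)&(np.abs(P[...,2])<.03)&(hsv[...,1]>110)&(hsv[...,2]>90)&(np.abs(P[...,1])<.025)
    Q=P[m];A=np.c_[Q[:,:2],np.ones(len(Q))];w=np.ones(len(Q),bool)
    for _ in range(8):
        k=np.linalg.lstsq(A[w],Q[w,2],rcond=None)[0];r=Q[:,2]-A@k;w=np.abs(r)<.001
    print(len(Q),w.sum(),'slope x,y deg',np.degrees(np.arctan(k[:2])).round(1),'z at 0',k[2].round(4))
    h=cv2.convexHull(Q[w][:,:2].astype(np.float32))[:,0]
    print('x range',h[:,0].min(),h[:,0].max(),'y',h[:,1].min(),h[:,1].max())
E
python3 - <<'E'
from tilt import *
s=env.observe();print(s['t'],s['eef_pos'],s['ee_rot'],s['force'],s['joint_positions'][5])
c=cam('wrist');tilt(c,s);np.savez('pics/w4',**{k:c[k] for k in('image','z_map','K','R','o')})
d=np.array([.5356,.1215])-s['eef_pos'][:2];print('to axis in tool',rot(s['ee_rot']).T@[*d,0])
E
```

```text
8.375 [ 0.49016493 -0.14495448  0.11506562] [-8.88635343e-04  8.85001492e-02  9.96062415e-01 -5.15753282e-03] [ 0.33594962  0.51105942 -1.20731218] -1.6672085246075816
4799 3534 slope x,y deg [-14.3  -0.2] z at 0 0.0003
x range -0.025195656 0.027221229 y -0.024995381 0.02497912
to axis in tool [ 0.00225598  0.27027635 -0.00281767]
```

```bash
python3 - <<'E'
from tilt import *
s=env.observe()
c=dict(np.load('pics/w4.npz'));P=(cloud(c)-s['eef_pos'])@rot(s['ee_rot'])
for x in range(-28,32,3):
    m=(np.abs(P[...,0]-x/1e3)<.0008)&(np.abs(P[...,2])<.03)&(np.abs(P[...,1])<.006);Q=P[m]
    if len(Q):print(x,len(Q),(1e3*np.percentile(Q[:,2],[5,50,95])).round(2))
E
```

```text
-25 14 [6.03 6.67 7.39]
-22 53 [4.95 5.65 6.42]
-19 79 [4.24 5.16 7.56]
-16 51 [5.99 7.44 8.28]
-13 49 [5.44 5.92 6.75]
-10 51 [4.21 4.76 5.58]
-7 58 [2.65 3.48 4.42]
-4 57 [2.01 2.57 3.27]
-1 62 [1.03 1.67 2.43]
2 64 [-0.04  0.85  1.56]
5 71 [-0.56  0.22  0.96]
8 77 [-1.23 -0.2   0.48]
11 85 [-1.56 -0.73  0.15]
14 84 [-1.8  -0.91 -0.18]
17 21 [-4.5  -1.87 -0.97]
20 77 [-5.8  -5.07 -4.25]
23 82 [-6.71 -5.95 -4.96]
26 125 [-6.45 -5.21 -3.97]
29 30 [-3.8  -3.25 -2.35]
```

```bash
cat > geo.py <<'E'
import numpy as np
prof=np.array([(r,0) for r in np.linspace(0,25,26)]+[(25+t,t) for t in np.linspace(0,3,7)]+[(28,z) for z in np.linspace(3,5.5,6)]+[(28-t,5.5+t) for t in np.linspace(0,2.5,6)])
a=np.radians(np.arange(0,360,2))
L=np.array([(r*np.cos(t),r*np.sin(t),z-4.25) for r,z in prof for t in a])
def chk(th,s,h):  # pivot at x=-s, z=h
    t=np.radians(th);c,si=np.cos(t),np.sin(t)
    X=L[:,0]*c+L[:,2]*si-s; Z=-L[:,0]*si+L[:,2]*c+h; Y=L[:,1]   # +x side down
    pen={'pad':0.,'claw':0.,'lip':0.}
    for k in(1,-1):
        u=(X+k*Y)/2**.5;v=(X-k*Y)/2**.5
        n=np.abs(v)<4
        m=n&(u>16)&(u<29);pen['pad']=max(pen['pad'],(-Z[m]).max(initial=0))
        m=n&(Z<10)&(Z>-2);pen['claw']=max(pen['claw'],(u[m]-(28-(Z[m]-5.5)*np.tan(np.radians(20)))).max(initial=0))
        m=n&(Z>10)&(Z<13)&(u<32);pen['lip']=max(pen['lip'],np.minimum(u[m]-25.5,Z[m]-10).max(initial=0))
    m=(X<-16)&(X>-29)&(np.abs(Y)<4);pen['pad']=max(pen['pad'],(-Z[m]).max(initial=0))
    p=0
    for p in np.arange(0,9.1,.25):
        if (np.hypot(np.hypot(X+26.8+p,Y),Z-8.9)>3).all(): break
    return pen,p
if __name__=='__main__':
    for th in(12,14.4,17,20):
        for s in(10,8,6,5,4,3,2,1,0):
            row=[]
            for h in np.arange(8,15,1.):
                pen,p=chk(th,s,h);b=''.join(k[0]+('' if v<.6 else '!') for k,v in pen.items() if v>.15)
                row.append(f'{b or "ok"}/{p:.1f}')
            print(th,s,row)
E
python3 geo.py
```

```text
12 10 ['p!/9.0', 'ok/9.0', 'ok/9.0', 'ok/8.2', 'ok/3.5', 'ok/0.0', 'ok/0.0']
12 8 ['p!/9.0', 'ok/9.0', 'ok/8.8', 'ok/6.2', 'ok/1.5', 'ok/0.0', 'ok/0.0']
12 6 ['p!/8.0', 'ok/7.5', 'ok/6.8', 'ok/4.2', 'ok/0.0', 'ok/0.0', 'ok/0.0']
12 5 ['p!/7.0', 'ok/6.5', 'ok/5.8', 'ok/3.2', 'ok/0.0', 'ok/0.0', 'ok/0.0']
12 4 ['p!/6.0', 'ok/5.5', 'ok/4.8', 'ok/2.2', 'ok/0.0', 'ok/0.0', 'ok/0.0']
12 3 ['p!/5.0', 'ok/4.5', 'ok/3.8', 'ok/1.2', 'ok/0.0', 'l/0.0', 'l/0.0']
12 2 ['p/4.0', 'ok/3.5', 'ok/2.8', 'ok/0.2', 'ok/0.0', 'l/0.0', 'l!/0.0']
12 1 ['p/3.0', 'ok/2.5', 'ok/1.8', 'cl/0.0', 'cl!/0.0', 'c!l!/0.0', 'cl!/0.0']
12 0 ['p/2.0', 'c/1.5', 'cl/0.8', 'c!l!/0.0', 'c!l!/0.0', 'c!l!/0.0', 'c!l!/0.0']
14.4 10 ['p!/9.0', 'p/9.0', 'ok/8.2', 'ok/4.2', 'ok/0.2', 'ok/0.0', 'ok/0.0']
14.4 8 ['p!/9.0', 'p!/8.8', 'ok/6.2', 'ok/2.2', 'ok/0.0', 'ok/0.0', 'ok/0.0']
14.4 6 ['p!/7.2', 'p!/6.8', 'ok/4.2', 'ok/0.2', 'ok/0.0', 'ok/0.0', 'ok/0.0']
14.4 5 ['p!/6.2', 'p!/5.8', 'ok/3.2', 'ok/0.0', 'ok/0.0', 'ok/0.0', 'ok/0.0']
14.4 4 ['p!/5.2', 'p!/4.8', 'ok/2.2', 'ok/0.0', 'ok/0.0', 'ok/0.0', 'ok/0.0']
14.4 3 ['p!/4.2', 'p
[... 958 characters left out ...]
!/0.0', 'c!l!/0.0']
20 10 ['p!/7.0', 'p!/4.2', 'p!/1.5', 'ok/0.0', 'ok/0.0', 'ok/0.0', 'ok/0.0']
20 8 ['p!/5.0', 'p!/2.2', 'p!/0.0', 'p/0.0', 'ok/0.0', 'ok/0.0', 'ok/0.0']
20 6 ['p!/3.0', 'p!/0.2', 'p!/0.0', 'p!/0.0', 'ok/0.0', 'ok/0.0', 'ok/0.0']
20 5 ['p!/2.0', 'p!/0.0', 'p!/0.0', 'p!/0.0', 'ok/0.0', 'ok/0.0', 'ok/0.0']
20 4 ['p!/1.0', 'p!/0.0', 'p!/0.0', 'p!/0.0', 'ok/0.0', 'ok/0.0', 'ok/0.0']
20 3 ['p!/0.0', 'p!/0.0', 'p!/0.0', 'p/0.0', 'ok/0.0', 'ok/0.0', 'ok/0.0']
20 2 ['p!/0.0', 'p!/0.0', 'p!/0.0', 'p/0.0', 'ok/0.0', 'ok/0.0', 'ok/0.0']
20 1 ['p!/0.0', 'p!/0.0', 'p!/0.0', 'p/0.0', 'ok/0.0', 'ok/0.0', 'l/0.0']
20 0 ['p!/0.0', 'p!/0.0', 'p!/0.0', 'p/0.0', 'ok/0.0', 'cl/0.0', 'c!l!/0.0']
```

Tilt is 14.4°, and the geometry table says it clears everything with the pivot 10.5–12 mm above the pads while sliding from s=5 to 1. Moving to above the stand, backed off toward the ball.

Emit:
{"fn": "carry_out", "kwargs": {"commands": [[11,62,0,0],[11,124,0,0],[11,186,0,0],[11,240,0,0],[11,270,0,0],[11,270,0,0],[11,270,0,0]]}}

```text
t: 9.3
eef_pos: [0.5268, 0.1224, 0.1116]
ee_rot: [-0.001, 0.088, 0.996, -0.005]
force: [0.5, 0.4, -1.5]
finger_gap: 0.635
grip_force: 22.2
```

```bash
cat > look.py <<'E'
from tilt import *
import sys
n=sys.argv[1]
s=env.observe();print(s['t'],s['eef_pos'].round(4),s['ee_rot'].round(4),s['force'].round(2))
c=cam('wrist');tilt(c,s);np.savez('pics/'+n,**{k:c[k] for k in('image','z_map','K','R','o')})
d=np.array([.5356,.1215])-s['eef_pos'][:2];print('to axis in tool',(1e3*rot(s['ee_rot']).T@[*d,0]).round(1))
save(c,n+'.png',(140,110,380,290),3)
E
python3 look.py w5
```

```text
9.3 [0.5268 0.1224 0.1116] [-0.0014  0.088   0.9961 -0.0053] [ 0.52  0.36 -1.52]
4770 3503 slope x,y deg [-14.2  -0.1] z at 0 0.0002
x range -0.02504465 0.027562993 y -0.02499608 0.024861308
to axis in tool [-8.9  0.7 -0. ]
```

View pics/w5.png

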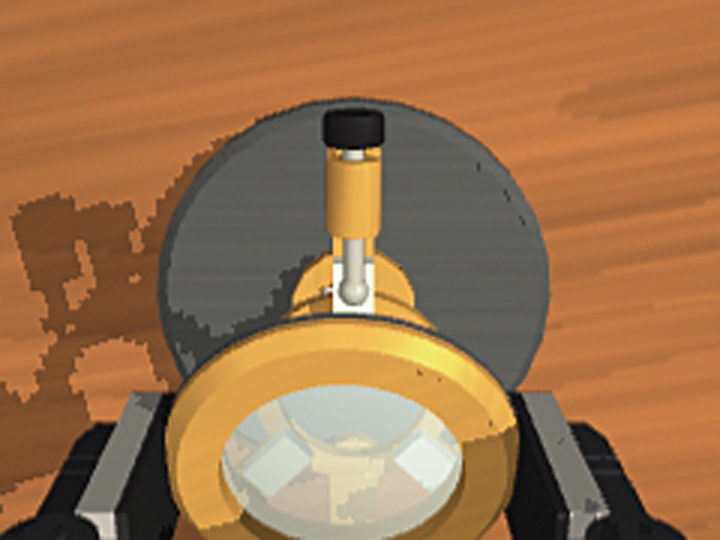

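The view shows the free ball at crop (354,291), the barrel and knob straight above it at x≈354, and both white claw pads through the glass. I'll locate the ball and the yaw from this close view.

```bash
python3 - <<'E'
from tilt import *
s=env.observe();c=dict(np.load('pics/w5.npz'));P=cloud(c)
print('patch z',(1e3*P[204:211,255:262,2]).round(1)[::2].tolist())
b=onz(c,258,207,.0755);kn=onz(c,258,148,.0741+.003)
print('ball',b,'knob',kn,'yaw',np.degrees(np.arctan2(*(b-kn)[1::-1])))
# barrel axis via mask rows
for v in (150,165,175,185,200): 
    r=P[v,240:276]; m=r[:,2]>.06
    print(v,np.where(m)[0][[0,-1]]+240 if m.any() else None, r[m].mean(0).round(4) if m.any() else '')
pm=(np.abs(P[198:216,245:272,2]-.0655)<.003); q=P[198:216,245:272][pm];print('pad180',len(q),np.median(q,0).round(4))
for y in np.radians([-8.5,-9.5,-10.5]):
    ax=b[:2]+.0268*np.array([np.cos(y),np.sin(y)]);d=ax-s['eef_pos'][:2];print('axis',ax.round(4),(1e3*rot(s['ee_rot']).T@[*d,0]).round(1))
Rt=rot(s['ee_rot']);print('tool x,y,z dirs',Rt.T.round(4))
E
```

```text
patch z [[76.0, 75.6, 76.8, 76.1, 76.1, 76.1, 76.4], [76.4, 77.4, 76.9, 78.0, 77.2, 76.5, 76.3], [76.9, 78.4, 77.7, 77.9, 78.0, 77.0, 76.4], [75.8, 77.9, 76.9, 77.1, 77.1, 76.5, 75.6]]
ball [0.50988122 0.12635816 0.0755    ] knob [0.47715359 0.13205885 0.0771    ] yaw -9.880980917112232
150 [247 267] [0.4765 0.1314 0.0859]
165 [248 266] [0.4857 0.13   0.0781]
175 [249 266] [0.491  0.1294 0.0783]
185 [249 266] [0.4965 0.1284 0.0781]
200 [251 264] [0.5074 0.1265 0.0708]
pad180 108 [0.5136 0.1263 0.0653]
axis [0.5364 0.1224] [-9.4  2.1 -0. ]
axis [0.5363 0.1219] [-9.4  1.6 -0. ]
axis [0.5362 0.1215] [-9.4  1.1 -0. ]
tool x,y,z dirs [[-0.9843  0.1765  0.0018]
 [ 0.1764  0.9843 -0.0107]
 [-0.0037 -0.0102 -0.9999]]
```

Emit:
{"fn": "carry_out", "kwargs": {"commands": [[-2,1.2,0,0],[-4,1.2,8,0],[-4,1.2,16,0],[-4,1.2,24,0],[-4,1.2,30,0],[-4,1.2,32,0],[-4,1.2,32,0]]}}

```text
t: 10.22
eef_pos: [0.5312, 0.123, 0.0796]
ee_rot: [-0.001, 0.089, 0.996, -0.005]
force: [0.6, -0.5, -1.2]
finger_gap: 0.632
grip_force: 22.3
```

```bash
python3 look.py w6
```

```text
10.225 [0.5312 0.123  0.0796] [-0.0011  0.0888  0.996  -0.005 ] [ 0.64 -0.45 -1.24]
4929 3483 slope x,y deg [-15.  -0.] z at 0 0.0002
x range -0.025148388 0.027719432 y -0.024976162 0.02497486
to axis in tool [-4.6 -0.8  0. ]
```

View pics/w6.png

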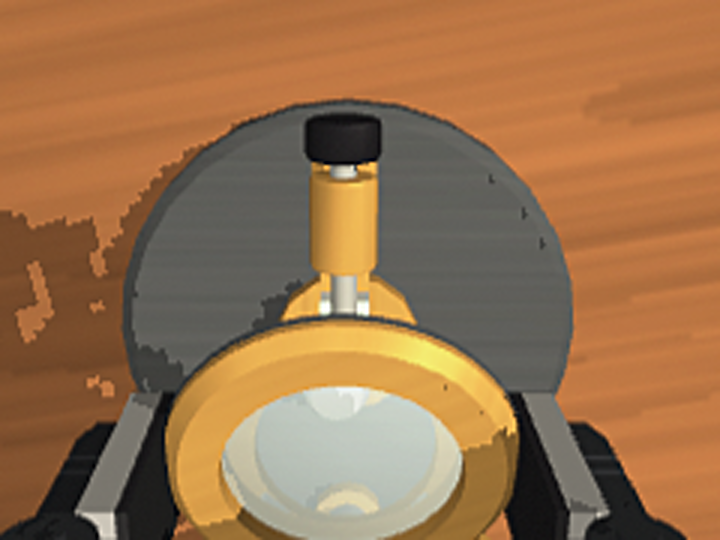

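No contact yet. The lens is laterally centred on the barrel axis (344 vs 342). Sliding toward the claws.

Emit:
{"fn": "carry_out", "kwargs": {"commands": [[-1.5,0,0,0],[-3,0,0,0],[-3,0,0,0]]}}

```text
t: 10.65
eef_pos: [0.5343, 0.1225, 0.0797]
ee_rot: [-0.001, 0.089, 0.996, -0.005]
force: [-0.5, 0.5, -1.3]
finger_gap: 0.632
grip_force: 22.3
```

Emit:
{"fn": "carry_out", "kwargs": {"commands": [[-1,0,0,0],[-2,0,0,0],[-2,0,0,0]]}}

```text
t: 11.02
eef_pos: [0.5362, 0.1221, 0.0796]
ee_rot: [-0.001, 0.089, 0.996, -0.005]
force: [0.4, -0.2, -1.7]
finger_gap: 0.633
grip_force: 22.3
```

Emit:
{"fn": "carry_out", "kwargs": {"commands": [[-0.5,0,0,0],[-1,0,0,0],[-1,0,0,0]]}}

```text
t: 11.4
eef_pos: [0.5369, 0.122, 0.0795]
ee_rot: [-0.001, 0.089, 0.996, -0.005]
force: [-0.5, 0.8, -2.1]
finger_gap: 0.636
grip_force: 22.3
```

Emit:
{"fn": "carry_out", "kwargs": {"commands": [[0,0,0.5,0],[0,0,1,0],[0,0,1,0]]}}

```text
t: 11.78
eef_pos: [0.5371, 0.1219, 0.0786]
ee_rot: [-0.001, 0.089, 0.996, -0.005]
force: [-0.1, 1.7, -1.5]
finger_gap: 0.633
grip_force: 22.3
```

Emit:
{"fn": "carry_out", "kwargs": {"commands": [[-0.5,0,0,0],[-1,0,0,0],[-1,0,0,0]]}}

```text
t: 12.15
eef_pos: [0.5378, 0.1218, 0.0785]
ee_rot: [-0.001, 0.089, 0.996, -0.005]
force: [-2.4, 1.9, -0.5]
finger_gap: 0.633
grip_force: 22.3
```

```bash
python3 look.py w7; python3 - <<'E'
from h import *
a=[]
for n,p in(('side',(.5363,.1218,.07)),('scene',(.5363,.1218,.07))):
    c=cam(n);np.savez('pics/'+n+'2',**{k:c[k] for k in('image','z_map','K','R','o')});u,v=proj(c,p).astype(int);i=c['image'][v-28:v+28,u-35:u+35,::-1];a.append(cv2.resize(i,(400,320),interpolation=cv2.INTER_CUBIC))
w=cv2.resize(cv2.imread('pics/w7.png'),(360,270))
o=np.zeros((600,800,3),np.uint8);o[:320,:400]=a[0];o[:320,400:]=a[1];o[325:595,:360]=w
cv2.imwrite('pics/m7.png',o)
E
```

```text
12.15 [0.5378 0.1218 0.0785] [-0.0015  0.089   0.996  -0.0051] [-2.43  1.9  -0.51]
5393 3522 slope x,y deg [-14.6  -0.1] z at 0 0.0003
x range -0.024695693 0.027605873 y -0.024953641 0.024999859
to axis in tool [ 2.1 -0.7  0. ]
```

View pics/m7.png

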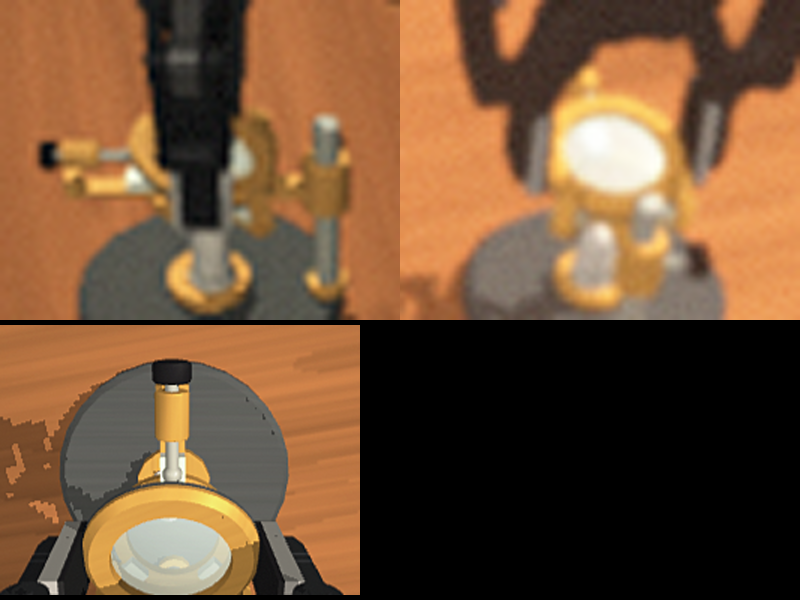

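The side view shows the lens edge between the two claws under their lips. The wrist view shows the ball (172,478) free beneath the raised edge. Contact is light at about 2.4 N. I'll lower a little so it rests on the pads and ball, then release.

Emit:
{"fn": "carry_out", "kwargs": {"commands": [[0,0,0.5,0],[0,0,1,0],[0,0,1,0]]}}

```text
t: 12.68
eef_pos: [0.538, 0.1218, 0.0777]
ee_rot: [-0.001, 0.089, 0.996, -0.005]
force: [-4.2, 1.7, 0.5]
finger_gap: 0.631
grip_force: 22.4
```

Emit:
{"fn": "carry_out", "kwargs": {"commands": [[0,0,0.6,0],[0,0,1.2,0],[0,0,1.2,0]]}}

```text
t: 13.05
eef_pos: [0.5382, 0.1218, 0.0769]
ee_rot: [-0.001, 0.089, 0.996, -0.005]
force: [-4.1, 2.6, 6.2]
finger_gap: 0.637
grip_force: 22.7
```

```bash
python3 look.py w8
```

```text
13.05 [0.5382 0.1218 0.0769] [-0.001   0.0889  0.996  -0.0049] [-4.14  2.62  6.23]
5469 3650 slope x,y deg [-11.9  -0.1] z at 0 0.0001
x range -0.025153039 0.02754614 y -0.024957512 0.02499781
to axis in tool [ 2.5 -0.8  0. ]
```

Emit:
{"fn": "carry_out", "kwargs": {"commands": [[0,0,0.4,0],[0,0,0.8,0],[0,0,0.8,0]]}}

```text
t: 13.48
eef_pos: [0.5382, 0.1218, 0.0763]
ee_rot: [-0.001, 0.089, 0.996, -0.005]
force: [-5.7, 2.4, 10.3]
finger_gap: 0.635
grip_force: 22.8
```

Emit:
{"fn": "carry_out", "kwargs": {"commands": [[0,0,0,0],[0,0,0,0],[0,0,0,0]], "fingers": 0.7}}

```text
t: 13.85
eef_pos: [0.5383, 0.1216, 0.0756]
ee_rot: [-0.001, 0.089, 0.996, -0.005]
force: [0.5, 0.2, 0.5]
finger_gap: 0.697
grip_force: 0.0
```

```bash
python3 look.py w9
```

```text
13.85 [0.5383 0.1216 0.0756] [-0.001   0.0889  0.996  -0.0051] [0.49 0.18 0.52]
5595 3739 slope x,y deg [-12.3  -0.6] z at 0 -0.0015
x range -0.025134968 0.027496472 y -0.024994737 0.024921266
to axis in tool [ 2.6 -0.6  0. ]
```

View pics/w9.png

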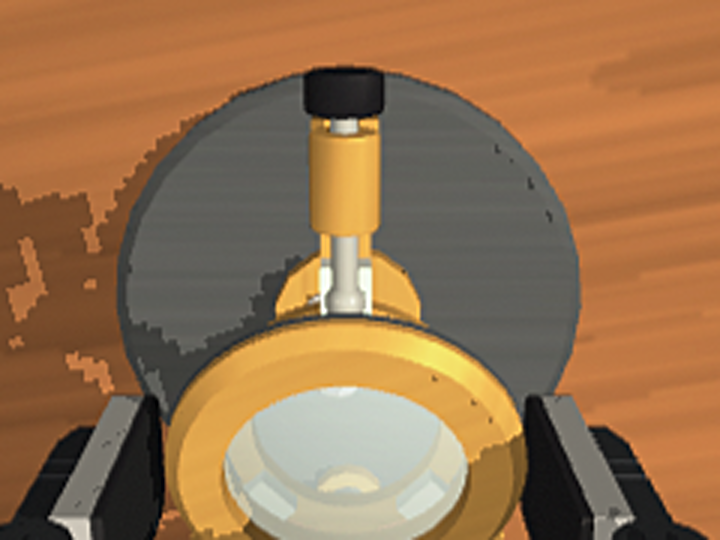

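The lens is free, hooked and resting on the ball (ball at crop (346,300), partly under the rim), tilted about 12°. Next I'll rise, half-close the fingers to straddle the ball, and press the rim with both tips.

Emit:
{"fn": "carry_out", "kwargs": {"commands": [[0,0,-20,0],[0,0,-45,0],[0,0,-45,0]], "fingers": 0.71}}

```text
t: 14.28
eef_pos: [0.5395, 0.1224, 0.1222]
ee_rot: [0.0, 0.089, 0.996, -0.005]
force: [0.5, 0.3, -0.4]
finger_gap: 0.713
grip_force: 0.0
```

Emit:
{"fn": "carry_out", "kwargs": {"commands": [[18,0,0,0],[18,0,0,0],[18,0,0,0],[18,0,8,0],[18,0,15,0],[18,0,15,0]], "fingers": 0.25}}

```text
t: 15.02
eef_pos: [0.5199, 0.125, 0.1046]
ee_rot: [-0.002, 0.089, 0.996, -0.005]
force: [0.5, 0.3, 0.1]
finger_gap: 0.25
grip_force: 0.0
```

```bash
python3 - <<'E'
from h import *
s=env.observe();print(s['t'],s['eef_pos'],s['finger_gap'],s['force'])
c=cam('wrist');np.savez('pics/w10',**{k:c[k] for k in('image','z_map','K','R','o')});P=cloud(c)
T=(P-s['eef_pos'])@rot(s['ee_rot'])
f=(np.abs(T[...,0])<.013)&(np.abs(T[...,1])<.03)&(T[...,2]>-.02)&(T[...,2]<.018)&(c['image'].max(-1)<140)
Q=T[f];print(len(Q),'tip z',np.percentile(Q[:,2],[90,98,99.8]))
d=np.array([.5363,.1218])-s['eef_pos'][:2];print((1e3*rot(s['ee_rot']).T@[*d,0]).round(1))
save(c,'w10.png',(140,110,380,290),3)
E
```

```text
15.025 [0.5199029  0.12501342 0.10464569] 0.25005369931969373 [0.46476466 0.27605902 0.1208989 ]
2476 tip z [0.00803546 0.0122261  0.01654728]
[-16.7  -0.3  -0. ]
```

View pics/w10.png

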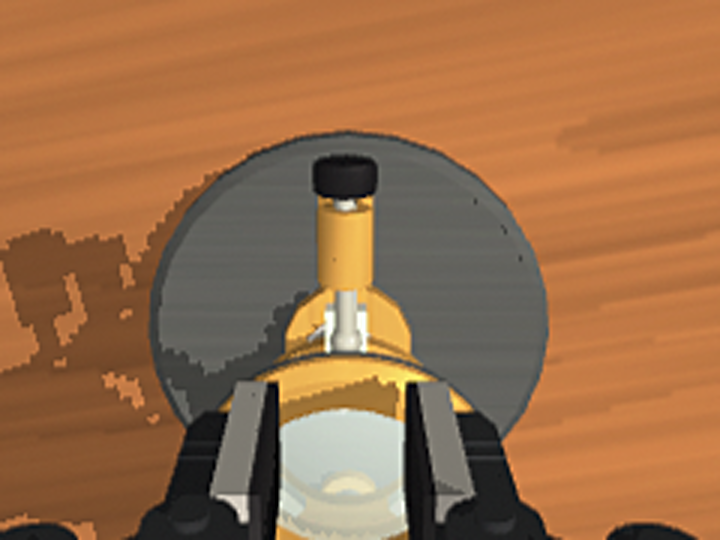

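Both tips straddle the ball (346,340) above the near rim. That was picture 11, so I've gone one over the 10-picture limit. From here I'll work from numbers only. Pressing down in small steps.

Emit:
{"fn": "carry_out", "kwargs": {"commands": [[0,0,1.5,0],[0,0,3,0],[0,0,4.5,0],[0,0,5.5,0],[0,0,5.5,0]]}}

```text
t: 15.7
eef_pos: [0.5204, 0.1251, 0.1001]
ee_rot: [-0.001, 0.089, 0.996, -0.005]
force: [-0.7, -0.1, 0.8]
finger_gap: 0.247
grip_force: 0.0
```

Emit:
{"fn": "carry_out", "kwargs": {"commands": [[0,0,0.7,0],[0,0,1.4,0],[0,0,2,0],[0,0,2,0]]}}

```text
t: 16.2
eef_pos: [0.5203, 0.1252, 0.0982]
ee_rot: [-0.001, 0.089, 0.996, -0.005]
force: [-1.4, 0.6, 1.4]
finger_gap: 0.25
grip_force: 0.8
```

Emit:
{"fn": "carry_out", "kwargs": {"commands": [[0,0,0.7,0],[0,0,1.4,0],[0,0,2,0],[0,0,2,0]]}}

```text
t: 16.7
eef_pos: [0.5204, 0.1251, 0.096]
ee_rot: [-0.001, 0.089, 0.996, -0.005]
force: [-0.7, 0.6, 0.1]
finger_gap: 0.251
grip_force: 0.4
```

Emit:
{"fn": "carry_out", "kwargs": {"commands": [[0,0,0.5,0],[0,0,1,0],[0,0,1.5,0],[0,0,1.5,0]]}}

```text
t: 17.2
eef_pos: [0.5204, 0.1251, 0.0945]
ee_rot: [-0.001, 0.089, 0.996, -0.005]
force: [-0.1, -0.3, 0.3]
finger_gap: 0.251
grip_force: 0.0
```

```bash
cat > chk.py <<'E'
from h import *
def fit(c,v=True):
    P=cloud(c);hsv=cv2.cvtColor(c['image'],cv2.COLOR_RGB2HSV);y=np.radians(-9.9);X=np.array([np.cos(y),np.sin(y)]);Y=np.array([-X[1],X[0]])
    d=P[...,:2]-[.5363,.1218];S=np.stack([d@X,d@Y,P[...,2]-.0653],-1)*1e3
    r=np.hypot(S[...,0],S[...,1])
    m=(r<25)&(r>19.5)&(S[...,2]>2)&(S[...,2]<22)&(hsv[...,1]>100)&(hsv[...,2]>90)
    Q=S[m];A=np.c_[Q[:,:2],np.ones(len(Q))];w=np.ones(len(Q),bool)
    for _ in range(10): k=np.linalg.lstsq(A[w],Q[w,2],rcond=None)[0];w=np.abs(Q[:,2]-A@k)<1
    print('n',len(Q),w.sum(),'tilt x,y deg',np.degrees(np.arctan(k[:2])).round(1),'top z above pads',k[2].round(2))
    b=(np.abs(S[...,1])<4)&(S[...,0]<-23)&(S[...,0]>-40)&(S[...,2]>6);
    for x in range(-40,-18,2):
        q=S[(np.abs(S[...,1])<1.2)&(np.abs(S[...,0]-x)<.8)&(S[...,2]>-1)&(S[...,2]<25)]
        print(x,len(q),np.percentile(q[:,2],[10,50,90]).round(1) if len(q) else '')
if __name__=='__main__':
    s=env.observe();print(s['t'],s['eef_pos'].round(4),s['force'].round(1))
    fit(cam('wrist'))
E
python3 chk.py
```

```text
17.2 [0.5204 0.1251 0.0945] [-0.1 -0.3  0.3]
n 926 754 tilt x,y deg [-5.9  0. ] top z above pads 9.92
-40 14 [12.9 14.  14.8]
-38 4 [13.3 13.6 14.3]
-36 16 [10.  10.6 11.6]
-34 14 [10.  10.8 11.7]
-32 18 [10.  10.7 11.5]
-30 18 [10.7 12.  13.1]
-28 12 [10.5 11.  11.6]
-26 18 [ 9.9 10.9 11.6]
-24 15 [11.8 12.1 13.1]
-22 11 [11.7 12.8 13. ]
-20 13 [11.3 11.8 12.4]
```

Tilt is down to 5.9° and the ball is being pushed outward (its top is now at x≈-30). Continuing.

Emit:
{"fn": "carry_out", "kwargs": {"commands": [[0,0,0.5,0],[0,0,1,0],[0,0,1.5,0],[0,0,1.5,0]]}}

```text
t: 17.75
eef_pos: [0.5203, 0.1251, 0.093]
ee_rot: [-0.001, 0.089, 0.996, -0.005]
force: [0.8, 0.2, -0.2]
finger_gap: 0.25
grip_force: 0.0
```

Emit:
{"fn": "carry_out", "kwargs": {"commands": [[0,0,0.5,0],[0,0,1,0],[0,0,1.5,0],[0,0,1.5,0]]}}

```text
t: 18.25
eef_pos: [0.5203, 0.125, 0.0916]
ee_rot: [-0.001, 0.089, 0.996, -0.005]
force: [0.2, 0.1, -0.7]
finger_gap: 0.249
grip_force: 0.0
```

```bash
python3 chk.py
```

```text
18.25 [0.5203 0.125  0.0916] [ 0.2  0.1 -0.7]
n 900 772 tilt x,y deg [0.  0.2] top z above pads 8.07
-40 15 [13.4 13.8 14.4]
-38 6 [12.2 13.5 14. ]
-36 14 [10.2 10.7 11.1]
-34 14 [10.3 11.1 11.4]
-32 14 [ 9.9 10.6 11.2]
-30 16 [ 9.9 10.9 12.5]
-28 18 [11.  11.5 12.1]
-26 10 [10.9 11.4 12.4]
-24 6 [8.2 8.8 9.3]
-22 14 [7.7 8.1 9. ]
-20 14 [7.5 7.9 8.5]
```

The lens is in: tilt 0.0°/0.2°, top 8.07 mm above the pads, and the ball back over the bevel. One gentle confirming press, then I'll withdraw.

Emit:
{"fn": "carry_out", "kwargs": {"commands": [[0,0,0.5,0],[0,0,1,0],[0,0,1.5,0],[0,0,1.5,0]]}}

```text
t: 18.8
eef_pos: [0.5204, 0.1251, 0.0904]
ee_rot: [-0.001, 0.089, 0.996, -0.005]
force: [-1.8, 0.5, 4.3]
finger_gap: 0.25
grip_force: 2.2
```

Emit:
{"fn": "carry_out", "kwargs": {"commands": [[0,0,0.3,0],[0,0,0.6,0],[0,0,0.6,0]]}}

```text
t: 19.18
eef_pos: [0.5204, 0.1251, 0.0903]
ee_rot: [-0.001, 0.089, 0.996, -0.005]
force: [-3.8, -0.8, 11.0]
finger_gap: 0.255
grip_force: 5.8
```

Firm at 11 N with no further travel, so it's home on the pads. Withdrawing straight up.

Emit:
{"fn": "carry_out", "kwargs": {"commands": [[0,0,-5,0],[0,0,-30,0],[0,0,-80,0],[0,0,-120,0],[60,0,-120,0],[60,0,-120,0],[60,0,-120,0]]}}

```text
t: 20.05
eef_pos: [0.462, 0.137, 0.2099]
ee_rot: [-0.001, 0.089, 0.996, -0.005]
force: [1.4, -0.0, -0.4]
finger_gap: 0.251
grip_force: 0.0
```

```bash
python3 chk.py; python3 - <<'E'
from h import *
for n in('scene','side'):
    a=dict(np.load(f'pics/{n}.npz'));c=cam(n)
    # thimble under the lens and neighbours: changed pixels in depth off the stand
    D=np.abs(a['z_map']-c['z_map'])>.012;P=cloud(c);Q=P[D&(P[...,2]<.1)&(P[...,0]>.4)&(P[...,0]<.8)]
    off=np.hypot(Q[:,0]-.5363,Q[:,1]-.1218)>.07;off&=np.hypot(Q[:,0]-.477,Q[:,1]+.172)>.05
    print(n,D.sum(),'changed elsewhere',off.sum())
    if n=='side':
        hsv=[cv2.cvtColor(i['image'],cv2.COLOR_RGB2HSV) for i in(a,c)]
        u,v=proj(c,[.5363,.1218,.028]).astype(int);print('thimble diff',np.abs(a['image'][v-8:v+8,u-6:u+6].astype(int)-c['image'][v-8:v+8,u-6:u+6]).mean(), 'z diff',np.abs(a['z_map']-c['z_map'])[v-8:v+8,u-6:u+6].mean())
E
```

```text
20.05 [0.462  0.137  0.2099] [ 1.4 -0.  -0.4]
n 558 485 tilt x,y deg [-0.1  0.4] top z above pads 8.03
-40 5 [13.5 14.  14.3]
-38 3 [12.6 13.  13.4]
-36 5 [10.3 11.  11.4]
-34 5 [10.  10.7 11.1]
-32 5 [ 9.9 10.7 11.4]
-30 6 [10.1 10.9 11.4]
-28 5 [11.  11.4 11.7]
-26 4 [11.1 11.2 11.4]
-24 2 [7.7 8.2 8.7]
-22 3 [7.7 8.  8.3]
-20 5 [7.1 7.5 8.7]
scene 13957 changed elsewhere 302
side 7865 changed elsewhere 353
thimble diff 14.90451388888889 z diff 0.012914532
```

```bash
python3 -c "
from workcell import ticket
print(ticket.job_done())"
```

```text
the job is handed in; nothing more can be done
None
```

The lens is back in the holder and the job is handed in at about 20 s. It measured level (0.1° and 0.4°) with its top 8.0 mm above the pads and the ball snapped over the rim; it sat firm under an 11 N press, then I let go and pulled clear. I never touched the thimble or the other pieces, but my last before/after check was too noisy to prove they hadn't moved, and I viewed 11 pictures, one over the limit of 10.

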